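# Put the carrying post back in the condiment caddy

## Robot

A 6-joint arm with a two-finger parallel gripper is mounted at the origin on the work surface. World frame = base frame: x ahead of the robot, y to its left, z up, the work surface at z = 0. Lengths are in mm, angles in rad, forces in N, time in s.
With the tool pointing down it reaches from about 375 to 900 mm from the base axis. Payload 3.1 kg.
Tool frame: the origin (TCP) lies at the very end of the fingers, on their centre line; the grasp point (between the pads) lies bot.grip_point_offset behind it (bot.grip_point_offset is the distance from the TCP to the grasp point, in mm); z points along the fingers, y is the line along which they close (so a half turn about z gives the same grasp; the last joint's range is limited). The gripper opens to 85 mm and grips with 20 to 120 N. Pads are 22 mm wide; open, the fingers measure 114 mm over their backs; the gripper's body (76 mm by 85 mm) begins 54 mm behind the grasp point. The pads swing forward as they close: fully open they stand 13 mm farther back than shut.
Start: joints at [0.99, 0.527, 1.433, -0, 1.181, -0.178], TCP at [244.956, 574.973, 231.31] pointing down, gripper open.
Joint ranges: [-3.08, 3.08], [-0.75, 2.2], [0.22, 2.44], [-1.43, 4.57], [0, 2.65], [-2.85, 2.85]. Speed limits (rad/s): [2.79, 2.79, 3.14, 3.14, 3.14, 3.14].

## Interface

Orientations are given as [roll, pitch, yaw] about the fixed x, y, z axes, in that order (R = Rz(yaw) Ry(pitch) Rx(roll)).
In Python, from rig import bot gives the robot as it stands.
- The arm moves only by the tool servo_tool, never from a script. Its argument "plan" is a list of rows, each an object with "translation": the shift along the tool's x, y, z in cm, a list of three; "angular": the turn, a rotation vector about the tool's x, y, z in rad, a list of three; "jaw": the gripper's target within -1 to 1 (shut at 1, half-way at 0, fully open at -1). In form: [{"translation": [tx, ty, tz], "angular": [wx, wy, wz], "jaw": jaw}, ...]. A call has 1 to 10 rows; each row shifts and turns the commanded pose from where the row before left it, along the tool's axes as they then stand; what a row does not reach is not made up. A row lasts 1/12 s, in which the tool goes at most 41.7 mm and 7.16 degrees, less where a joint would pass 70% of its speed; a pose out of reach is approached as far as the arm can. A call with a gripper value outside its range is refused whole. The fingers move at their own pace and stop on an object; "force" is the grip in N (left out, the last holds). Time passes only in rows, so rows that do not move let the fingers close. It gives the time, the measured TCP pose, the force, the opening and the grip force at its end, in the units of the state.
- bot.get_obs(): the state, without advancing time (a new reading comes with each control period).
- bot.get_image(name): name is "side" or "top" or "wrist"; returns the picture (400x640x3 uint8, red, green, blue); there is no depth.
- bot.calibration(name): a dict with "intrinsics" (3x3 intrinsics, pixels), "extrinsics" (4x4, takes a point from camera to world coordinates). Camera axes: x right, y down, z forward; pixel columns grow to the right and rows downward; lengths in mm; the calibration is good to about 2 mm. A picture is of the moment at which its call begins: read the wrist's pose just before it. calibration takes no time and is no camera call; for the wrist camera it gives the pose at the moment of the call.
- bot.hand_in(): hands the job in; it is judged then, once.
The state is a dict: "clock": time; "joints": joint angles; "dq": joint speeds; "effort": joint torques, N m; "tool_pos": TCP position; "tool_rot": TCP orientation; "force": force on the tool from outside, world axes, zero at the start; "ft_torque": the same for the moment, N m; "finger_gap": finger opening in mm; "gripper_force": force on a finger pad.
Only numpy, scipy, OpenCV 4.12 (cv2) and the standard library are available. Lean on these libraries where they do the work, as an engineer would, in place of code of your own. Each camera call takes 0.05 s, during which the arm holds its last target. There are 200 camera calls.

## Task

Draw the T-shaped carrying post up out of the draining block and push it down into the holder in the middle of the condiment caddy, past the spring plunger in the holder's side, until its foot stands fully home on the floor of the holder, with the wooden handle in line with the long side of the caddy. Let the post go and leave it standing there, gripped by the plunger; work gently, with firm but never hard pressing of the post against the holder (the plunger needs 10 to 20 newtons, so stay below 30), and leave the shakers, the mustard jar and the egg cup alone.

Things in the scene. Friction and masses are not known exactly. Their poses are not given: they have to be found in the camera images.
- post_grip (a point): centre of the post's wooden handle. The post is one rigid piece of 0.2 kg, a T: a flat-sided bar handle 90 mm long (its x), 18 mm wide (y), 24 mm tall (z, up), with a round steel rod of 14 mm diameter straight down from its middle. The point is mid-bar, 150 mm above the post's foot. It starts standing in the draining block, foot 15 mm above the table
- post_foot (a point): centre of the lower end of the post's rod, 150 mm under post_grip, same axes. The lowest 9 mm taper from 14 mm down to 6 mm in diameter
- rack_hole (a point): centre of the mouth of the 17 mm wide, 45 mm deep hole in the fixed white draining block (100 x 80 mm, 60 mm tall, so this point is 60 mm above the table), in which the post starts; z up
- caddy: wooden condiment caddy, fixed to the table: a tray 240 mm (its x) by 130 mm (its y), 12 mm thick with a rim to 24 mm above the table; the steel post holder stands in its middle. Origin under the middle, at table height; z up. Shakers and a jar stand on its two ends, up to 80 mm above the table
- socket_mouth (a point): centre of the open top of the post holder, 80 mm above the table. The holder is an upright steel tube; its mouth is a funnel 25 mm wide at the top that narrows over 8 mm of depth to a straight bore 15.2 mm wide
- socket_floor (a point): centre of the hard floor of the holder's bore, 58 mm below the mouth (22 mm above the table). The post is fully home when its foot stands on it
- plunger_nose (a point): tip of the plunger's round brass nose (10 mm across, caddy's +y side of the bore, 32 mm below the mouth) when free. It pushes the rod with about 13 N towards the caddy's -y. Riding over it takes a push of 10 to 20 N, felt while the foot is 22 to 16 mm above the floor; then 4 to 15 N of rubbing remain (most after a pause), and only at the end the hard floor
- plunger (a joint): travel of the spring plunger in the holder's side (m): 0 = free, its nose standing 4.6 mm into the bore; grows as the rod pushes it outward, 0.002 to 0.004 with the rod in the bore, 0.0065 at most; the spring starts at 9 N and rises 1.8 N per mm
- salt_mid (a point): glass salt shaker, 36 mm across, 68 mm tall, standing on the caddy tray; point at its centre, half-way up; to be left alone
- pepper_mid (a point): dark wooden pepper shaker, 36 mm across, 68 mm tall, standing on the caddy tray; point at its centre, half-way up; to be left alone
- mustard_mid (a point): small mustard jar, 52 mm across, 65 mm tall, standing on the caddy tray; point at its centre, half-way up; to be left alone
- eggcup_mid (a point): white egg cup, 44 mm across, 50 mm tall, on the table between caddy and draining block; point half-way up; to be left alone
There are look-alikes about, which are no part of the job. Of the things like the part that bears post_grip, leave any that is turquoise; of the rest the smaller one is meant.

How it is judged:
By the outcome, as a careful person would: the job done as asked, in the order asked, and still so for the second after the job is handed in, with the robot touching nothing.
It also fails if it takes over 64 s, if anything falls off the work surface, if the arm or the gripper's body presses on something with over 40 N, if the wrist force passes 120 N, or if a joint passes its speed limit or range.

## Working session

There is one attempt and no reset: what is moved stays moved. The work goes in short steps, Python scripts to look and compute and a tool call to move; the robot and the scene stay as the last step left them, time stands still between calls to the robot, and variables do not carry over. Pictures are saved under pics/ and viewed, at most 11 in all, crops included, and the job is handed in when it is done.

Besides the shell and the picture viewer there is one more tool, called in YAML: its name, and indented under it one key for each argument. servo_tool: Moves the arm, as the interface text tells. Its arguments: {"type":"object","properties":{"plan":{"type":"array"},"force":{"type":"number"}},"required":["plan"]}

```bash
mkdir -p pics; ls; python3 - <<'E'
from rig import bot
import cv2, numpy as np
o=bot.get_obs(); print(o['tool_pos'],o['tool_rot'],o['force'],o['finger_gap'],bot.grip_point_offset)
for n in('side','top'):
    im=bot.get_image(n); cv2.imwrite(f'pics/{n}0.png',im[:,:,::-1])
    c=bot.calibration(n); print(n,np.round(c['intrinsics'],1).tolist(),np.round(c['extrinsics'],3).tolist())
E
```

```text
pics
[244.54134494 574.37156382 230.32304246] [-3.13941773e+00 -4.03516963e-04  2.73880731e+00] [-0.99335458 -0.40756118 -0.23974988] 85.32732157211409 18.700000000000003
side [[400.9, 0.0, 316.8], [0.0, 400.9, 198.8], [0.0, 0.0, 1.0]] [[-0.945, -0.167, 0.281, 300.428], [-0.326, 0.529, -0.784, 540.87], [-0.017, -0.832, -0.554, 519.056], [0.0, 0.0, 0.0, 1.0]]
top [[375.7, 0.0, 326.2], [0.0, 375.7, 198.5], [0.0, 0.0, 1.0]] [[0.001, -0.995, 0.097, 438.836], [-1.0, -0.002, -0.016, 7.815], [0.017, -0.097, -0.995, 855.788], [0.0, 0.0, 0.0, 1.0]]
```

View pics/side0.png

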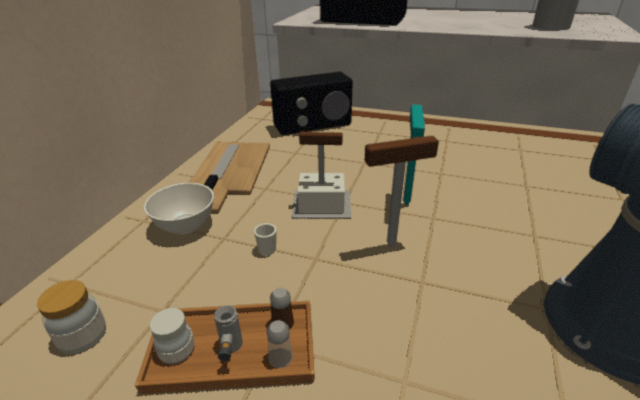

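View pics/top0.png

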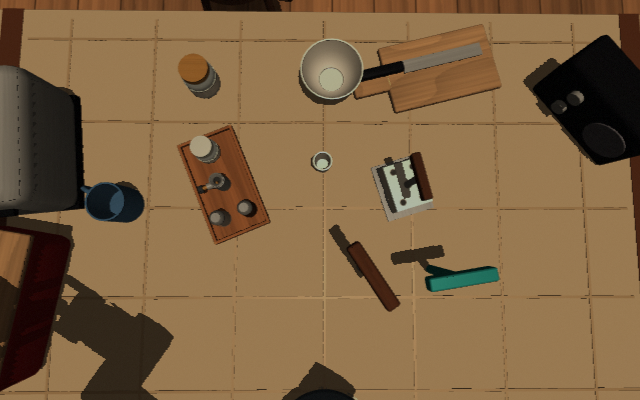

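Side view: three T-posts. The brown one in the white block is at side (321,138) / top (422,176). A larger brown one stands free at side (400,150) / top (373,276), and a turquoise one at side (417,140) / top (462,279). The smaller brown one in the block fits. The caddy is at top (224,185), with its holder at about (217,181) (side (227,318)). The plunger housing points to the lower left in the top view. I'll confirm in an enlarged crop and measure.

```bash
cat > h.py <<'E'
import numpy as np, cv2
from rig import bot
def ray(c,uv):
    K,E=np.array(c['intrinsics']),np.array(c['extrinsics'])
    d=E[:3,:3]@np.linalg.solve(K,[uv[0],uv[1],1.]); return E[:3,3],d/np.linalg.norm(d)
def plane(c,uv,z):
    o,d=ray(c,uv); return o+d*(z-o[2])/d[2]
def proj(c,p):
    K,E=np.array(c['intrinsics']),np.array(c['extrinsics'])
    q=K@(E[:3,:3].T@(np.array(p)-E[:3,3])); return q[:2]/q[2]
def two(c1,a,c2,b):
    o1,d1=ray(c1,a);o2,d2=ray(c2,b)
    s=np.linalg.lstsq(np.c_[d1,-d2],o2-o1,rcond=None)[0]
    p,q=o1+s[0]*d1,o2+s[1]*d2; return (p+q)/2,np.linalg.norm(p-q)
E
python3 - <<'E'
from h import *
t=cv2.imread('pics/top0.png');s=cv2.imread('pics/side0.png')
f=lambda im,x,y,w,h,k:cv2.resize(im[y:y+h,x:x+w],(w*k,h*k),interpolation=cv2.INTER_CUBIC)
a=np.hstack([f(t,365,140,75,75,4),f(t,170,120,105,75,4)[:, :420]])
b=np.hstack([f(s,283,120,75,75,4),f(s,180,280,105,75,4)])
cv2.imwrite('pics/crop1.png',np.vstack([a,b]))
# handle mask
c={n:bot.calibration(n) for n in('top','side')}
for n,im,(x,y,w,h) in(('top',t,(395,145,50,60)),('side',s,(290,128,60,22))):
    r=im[y:y+h,x:x+w].astype(int); hsv=cv2.cvtColor(im[y:y+h,x:x+w],cv2.COLOR_BGR2HSV)
    m=((r[:,:,2]-r[:,:,0]>25)&(r.max(2)<110)).astype(np.uint8)
    cs=cv2.findContours(m,0,1)[0]; k=max(cs,key=cv2.contourArea)+[x,y]
    print(n,cv2.contourArea(k),cv2.minAreaRect(k),cv2.boundingRect(k))
E
```

```text
top 383.5 ((422.1181640625, 175.28659057617188), (48.69294357299805, 10.508927345275879), 71.99583435058594) (410, 152, 23, 48)
side 177.0 ((316.0, 136.0), (16.0, 52.0), 90.0) (290, 128, 53, 17)
```

View pics/crop1.png

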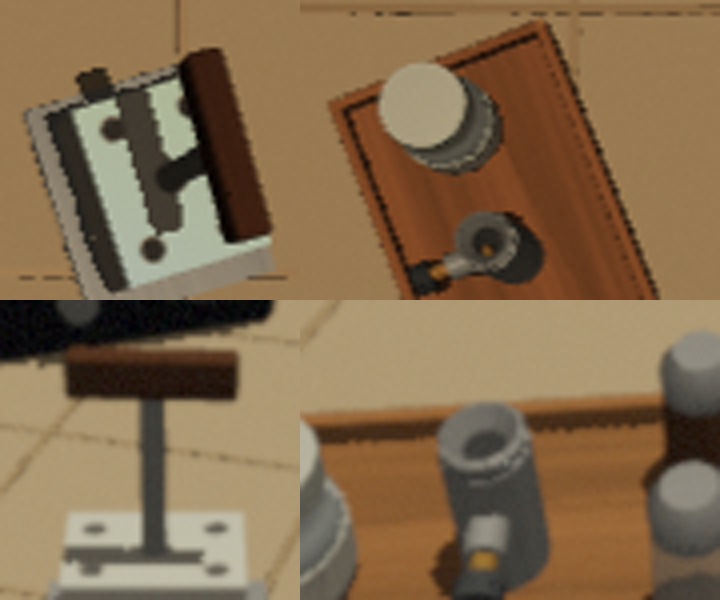

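Crop confirms it: the small brown T in the block's hole, top handle centre (422,175). Socket mouth at top (216.8,180) and side (226,314.5). The plunger housing lies on the side away from the caddy's centre line, at top (204,188).

```bash
python3 - <<'E'
from h import *
c={n:bot.calibration(n) for n in('top','side')}
r=lambda v:np.round(v,1)
print('grip tri',*map(r,two(c['top'],(421.5,175.5),c['side'],(321,138))),'plane z165',r(plane(c['top'],(422,175.3),165)))
a,b=plane(c['top'],(414,154),177),plane(c['top'],(429,198.5),177); print('ends',r(a),r(b),np.linalg.norm(a-b),np.arctan2(*(a-b)[1::-1]))
print('mouth',*map(r,two(c['top'],(216.8,180),c['side'],(226,314.5))),r(plane(c['top'],(216.8,180),80)),r(plane(c['side'],(226,314.5),80)))
# caddy rim
t=cv2.imread('pics/top0.png'); hsv=cv2.cvtColor(t,cv2.COLOR_BGR2HSV)
m=((hsv[...,1]>150)&(hsv[...,0]<14)&(hsv[...,2]>60)).astype(np.uint8); m[:, :165]=0;m[:,285:]=0;m[:110]=0;m[255:]=0
k=max(cv2.findContours(m,0,1)[0],key=cv2.contourArea); R=cv2.minAreaRect(k);print(R)
P=np.array([plane(c['top'],p,24) for p in cv2.boxPoints(R)]);print(r(P),r(P.mean(0)))
for i in range(4):
    d=P[(i+1)%4]-P[i]; print(r(np.linalg.norm(d)),np.arctan2(d[1],d[0]))
E
```

```text
grip tri [ 549.1 -182.7  161.7] 2.5 plane z165 [ 550.1 -182.4  165. ]
ends [ 587.9 -165.2  177. ] [ 505.5 -190.9  177. ] 86.29564254867138 0.30179873424446063
mouth [553.9 224.8  70.5] 0.0 [552.5 222.1  80. ] [548.6 231.4  80. ]
((222.8292236328125, 184.06739807128906), (106.42933654785156, 59.75023651123047), 68.45902252197266)
[[638.4 332.   24. ]
 [689.5 209.2  24. ]
 [466.3 117.7  24. ]
 [418.2 238.3  24. ]] [553.1 224.3  24. ]
133.0 -1.176490673501946
241.2 -2.7526509728248905
129.8 1.9501954865169524
239.3 0.4020522748916615
```

```bash
cat >> h.py <<'E'
from scipy.spatial.transform import Rotation as Ro
def delta(target,yaw):
    "tool-frame shift (cm) and turn (rad) to TCP target, tool down at yaw"
    o=bot.get_obs(); R=Ro.from_euler('xyz',o['tool_rot']); T=Ro.from_euler('xyz',[np.pi,0,yaw])
    print('at',np.round(o['tool_pos'],1),np.round(o['tool_rot'],4),'F',np.round(o['force'],1),'t',o['clock'],'gap',round(o['finger_gap'],1))
    print(' cm',np.round(R.inv().apply(np.array(target)-o['tool_pos'])/10,3),'rot',np.round((R.inv()*T).as_rotvec(),4),'target-frame cm',np.round(T.inv().apply(np.array(target)-o['tool_pos'])/10,3))
E
python3 - <<'E'
from h import *
c={n:bot.calibration(n) for n in('top','side','wrist')}
print('big',two(c['top'],(373,276),c['side'],(401,150)))
print('turq',two(c['top'],(462,279),c['side'],(417,120)))
o=bot.get_obs();R=Ro.from_euler('xyz',o['tool_rot']);E=np.array(c['wrist']['extrinsics'])
print('cam in tool',R.inv().apply(E[:3,3]-o['tool_pos']),R.inv().apply(E[:3,:3].T),np.array(c['wrist']['intrinsics']))
delta([553,224,240],3.532)
E
```

```text
big (array([370.04595232, -82.44330106, 208.65124834]), np.float64(0.6368284143776781))
turq (array([ 363.25659013, -237.22689681,  201.84709778]), np.float64(0.9969601786708235))
cam in tool [ 7.41555584e+01 -2.58299028e-02 -1.41562983e+02] [[-3.95053219e-04  9.99999909e-01 -1.59472846e-04]
 [-9.56892559e-01 -4.24341108e-04 -2.90441819e-01]
 [-2.90441860e-01  3.78584044e-05  9.56892640e-01]] [[294.74787538   0.         320.81828992]
 [  0.         294.74787538 198.78883816]
 [  0.           0.           1.        ]]
at [244.6 574.4 230.4] [-3.1397e+00 -3.0000e-04  2.7388e+00] F [-0.1 -0.5 -0.2] t 0.1 gap 85.5
 cm [-42.107 -20.154  -0.932] rot [-0.0017 -0.0011 -0.7932] target-frame cm [-15.181 -44.144  -0.957]
```

servo_tool:
  plan:
    - {"translation":[-3.5,-1.68,0],"angular":[0,0,0],"jaw":-1}
    - {"translation":[-3.5,-1.68,0],"angular":[0,0,0],"jaw":-1}
    - {"translation":[-3.5,-1.68,0],"angular":[0,0,0],"jaw":-1}
    - {"translation":[-3.5,-1.68,0],"angular":[0,0,0],"jaw":-1}
    - {"translation":[-3.5,-1.68,0],"angular":[0,0,0],"jaw":-1}
    - {"translation":[-3.5,-1.68,0],"angular":[0,0,0],"jaw":-1}
    - {"translation":[-3.5,-1.68,0],"angular":[0,0,0],"jaw":-1}
    - {"translation":[-3.5,-1.68,0],"angular":[0,0,0],"jaw":-1}
    - {"translation":[-3.5,-1.68,0],"angular":[0,0,0],"jaw":-1}
    - {"translation":[-3.5,-1.68,0],"angular":[0,0,0],"jaw":-1}

```text
clock: 0.93
tool_pos: [501.8, 281.5, 231.0]
tool_rot: [-3.141, -0.001, 2.739]
force: [0.6, 1.1, -0.1]
finger_gap: 85.2
gripper_force: 0.0
```

servo_tool:
  plan:
    - {"translation":[-3.5,-1.68,-0.5],"angular":[0,0,0],"jaw":-1}
    - {"translation":[-3.5,-1.68,-0.5],"angular":[0,0,0],"jaw":-1}
    - {"translation":[0,0,0],"angular":[0,0,-0.113],"jaw":-1}
    - {"translation":[0,0,0],"angular":[0,0,-0.113],"jaw":-1}
    - {"translation":[0,0,0],"angular":[0,0,-0.113],"jaw":-1}
    - {"translation":[0,0,0],"angular":[0,0,-0.113],"jaw":-1}
    - {"translation":[0,0,0],"angular":[0,0,-0.113],"jaw":-1}
    - {"translation":[0,0,0],"angular":[0,0,-0.113],"jaw":-1}
    - {"translation":[0,0,0],"angular":[0,0,-0.113],"jaw":-1}
    - {"translation":[0,0,0],"angular":[0,0,0],"jaw":-1}

```text
clock: 1.77
tool_pos: [551.9, 224.8, 240.8]
tool_rot: [3.141, -0.001, -2.752]
force: [-0.8, -0.4, 0.4]
finger_gap: 85.8
gripper_force: 0.0
```

```bash
python3 - <<'E'
from h import *
delta([553,224,240],3.532)
c=bot.calibration('wrist'); np.save('cw1.npy',c,allow_pickle=True)
cv2.imwrite('pics/w1.png',bot.get_image('wrist')[:,:,::-1])
print(proj(c,[553,224,80]))
E
```

```text
at [551.9 224.8 240.8] [ 3.1414e+00 -1.2000e-03 -2.7516e+00] F [-0.8 -0.4  0.4] t 1.7667 gap 85.8
 cm [-0.069 -0.111  0.08 ] rot [ 0.0002 -0.0012 -0.0004] target-frame cm [-0.069 -0.111  0.08 ]
[319.66352527 183.53637351]
```

View pics/w1.png

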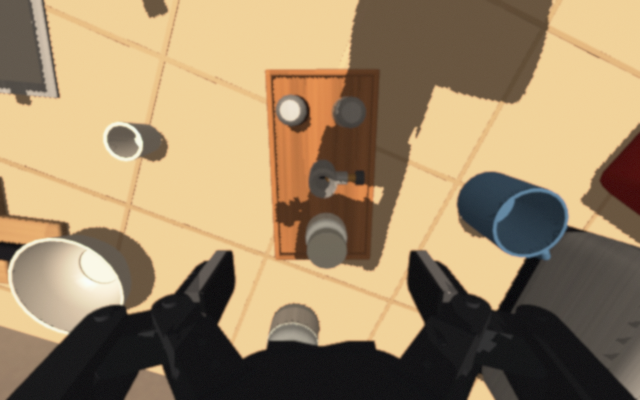

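Wrist view: the caddy rim spans (266,70) to (380,259), and the holder mouth is near (322,178) with the plunger to its right (360,177). I'll refine the mouth and caddy yaw.

```bash
python3 - <<'E'
from h import *
c=np.load('cw1.npy',allow_pickle=True).item()
im=cv2.imread('pics/w1.png');hsv=cv2.cvtColor(im,cv2.COLOR_BGR2HSV)
m=((hsv[...,1]>125)&(hsv[...,0]<16)).astype(np.uint8); m[:, :255]=0;m[:,392:]=0;m[:55]=0;m[270:]=0
k=max(cv2.findContours(m,0,1)[0],key=cv2.contourArea)
W=np.array([plane(c,p,24)[:2] for p in k[:,0].astype(float)],np.float32)
R=cv2.minAreaRect(W);print(R, np.radians(R[2]))
cv2.imwrite('pics/crop2.png',np.hstack([cv2.resize(im[150:210,290:370],None,fx=5,fy=5,interpolation=cv2.INTER_CUBIC),cv2.resize(m[150:210,290:370]*255,None,fx=5,fy=5,interpolation=0)[...,None].repeat(3,2)]))
E
```

```text
((552.8372802734375, 226.7982940673828), (238.72796630859375, 128.98231506347656), 22.50396728515625) 0.39276832388706623
```

View pics/crop2.png

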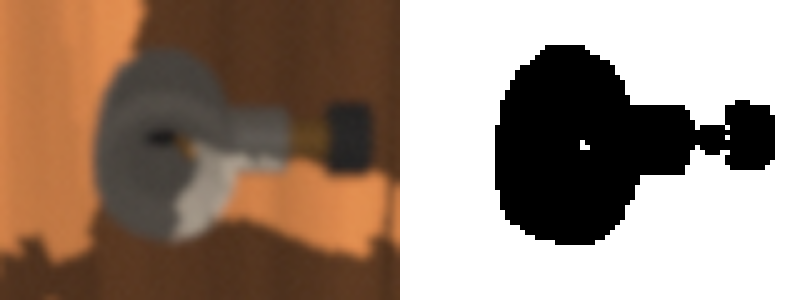

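```bash
python3 - <<'E'
from h import *
c=np.load('cw1.npy',allow_pickle=True).item()
print('mouth wrist',plane(c,(323,185),80), 'salt etc')
delta([550,-182,240],3.44)
E
```

```text
mouth wrist [553.13367064 227.86566313  80.        ] salt etc
at [552.  224.8 240.8] [ 3.1414e+00 -1.0000e-03 -2.7557e+00] F [ 0.3 -0.9 -0.2] t 1.8167 gap 85.5
 cm [ 15.496 -37.613   0.093] rot [ 0.0001 -0.0011  0.0875] target-frame cm [ 12.15  -38.824   0.084]
```

servo_tool:
  plan:
    - {"translation":[1.55,-3.76,0],"angular":[0,0,0],"jaw":-1}
    - {"translation":[1.55,-3.76,0],"angular":[0,0,0],"jaw":-1}
    - {"translation":[1.55,-3.76,0],"angular":[0,0,0],"jaw":-1}
    - {"translation":[1.55,-3.76,0],"angular":[0,0,0],"jaw":-1}
    - {"translation":[1.55,-3.76,0],"angular":[0,0,0],"jaw":-1}
    - {"translation":[1.55,-3.76,0],"angular":[0,0,0],"jaw":-1}
    - {"translation":[1.55,-3.76,0],"angular":[0,0,0],"jaw":-1}
    - {"translation":[1.55,-3.76,0],"angular":[0,0,0],"jaw":-1}
    - {"translation":[1.55,-3.76,0],"angular":[0,0,0],"jaw":-1}
    - {"translation":[1.55,-3.76,0],"angular":[0,0,0],"jaw":-1}

```text
clock: 2.65
tool_pos: [550.7, -183.7, 241.2]
tool_rot: [3.141, -0.0, -2.757]
force: [1.0, 0.6, -0.4]
finger_gap: 85.1
gripper_force: 0.0
```

servo_tool:
  plan:
    - {"translation":[0,0,0],"angular":[0,0,0.0875],"jaw":-1}
    - {"translation":[0,0,0],"angular":[0,0,0],"jaw":-1}
    - {"translation":[0,0,0],"angular":[0,0,0],"jaw":-1}

```text
clock: 2.9
tool_pos: [550.7, -181.8, 240.9]
tool_rot: [3.14, -0.001, -2.842]
force: [0.2, -0.1, -0.3]
finger_gap: 85.5
gripper_force: 0.0
```

```bash
python3 - <<'E'
from h import *
delta([550,-182,146.5],3.44)
c=bot.calibration('wrist'); np.save('cw2.npy',c,allow_pickle=True)
im=bot.get_image('wrist')[:,:,::-1]
cv2.imwrite('pics/w2.png',im)
print(proj(c,[550,-182,177]))
E
```

```text
at [ 550.7 -181.8  240.9] [ 3.1402e+00 -7.0000e-04 -2.8419e+00] F [ 0.2 -0.1 -0.3] t 2.9 gap 85.5
 cm [ 0.064 -0.017  9.439] rot [ 0.0014 -0.0007  0.0013] target-frame cm [ 7.000e-02 -3.000e-03  9.439e+00]
[320.59113871 213.13723812]
```

View pics/w2.png

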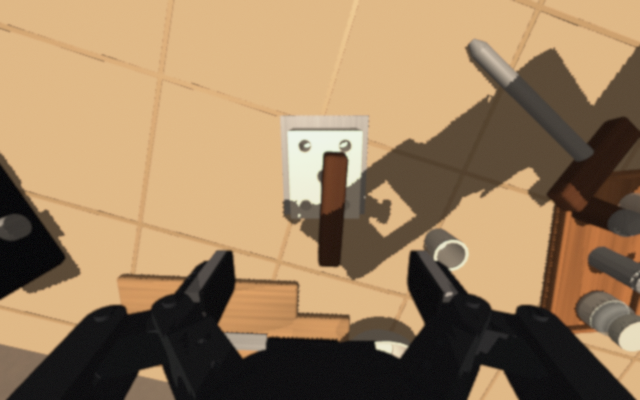

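Wrist view: the target handle is centred at (333,209) and slightly off the predicted column 320. On the right, a large post at (590,150) looks as if it lies toward the caddy, so I'll check the top view.

```bash
python3 - <<'E'
from h import *
t=bot.get_image('top')[:,:,::-1]; s=bot.get_image('side')[:,:,::-1]
cv2.imwrite('pics/now.png',np.hstack([cv2.resize(t,(400,250)),cv2.resize(s,(400,250))]))
cv2.imwrite('pics/t1.png',t);cv2.imwrite('pics/s1.png',s)
c=np.load('cw2.npy',allow_pickle=True).item()
im=cv2.imread('pics/w2.png').astype(int); r=im[140:275,305:360]
m=((r[...,2]-r[...,0]>20)&(r.max(2)<125)&(r[...,0]<50)).astype(np.uint8)
k=max(cv2.findContours(m,0,1)[0],key=cv2.contourArea)+[305,140]
print(cv2.minAreaRect(k),cv2.contourArea(k))
for a in((334,153),(329,265)): print(plane(c,a,177))
ct=bot.calibration('side'); print('big foot side z0',plane(ct,(393,247),0),[proj(c,p) for p in([370,-82,208],plane(ct,(393,247),0))])
E
```

```text
((331.474609375, 208.99913024902344), (26.120586395263672, 112.64714813232422), 1.9414864778518677) 2522.5
[ 504.84557621 -186.15929524  177.        ]
[ 589.15628628 -163.04709153  177.        ]
big foot side z0 [364.525508   -76.52393346   0.        ] [array([618.21372112, -35.21948992]), array([453.1697397 ,  44.55701913])]
```

View pics/now.png

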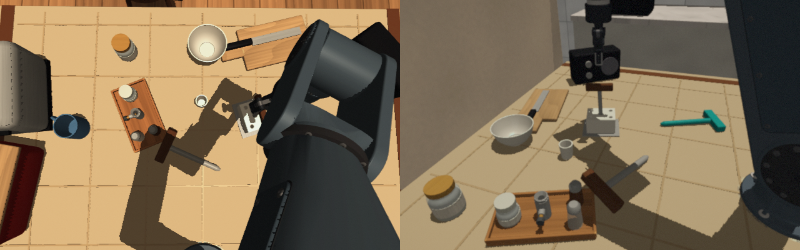

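Both look-alike posts now lie down: the big brown one with its handle at the caddy's lower rim (top (265,232)), the turquoise one flat. I'll compare the shakers before and after.

```bash
python3 - <<'E'
from h import *
f=lambda n,x,y,w,h:cv2.resize(cv2.imread(n)[y:y+h,x:x+w],(400,300),interpolation=cv2.INTER_CUBIC)
cv2.imwrite('pics/cmp.png',np.vstack([np.hstack([f('pics/top0.png',170,120,160,120),f('pics/t1.png',190,140,160,120)]),np.hstack([f('pics/side0.png',140,270,200,130),f('pics/s1.png',140,270,200,130)])]))
print(bot.get_obs()['joints'])
E
```

```text
[-5.08944409e-01  4.55283390e-01  1.53712760e+00  2.48902700e-04
  1.15000169e+00 -2.38279735e+00]
```

View pics/cmp.png

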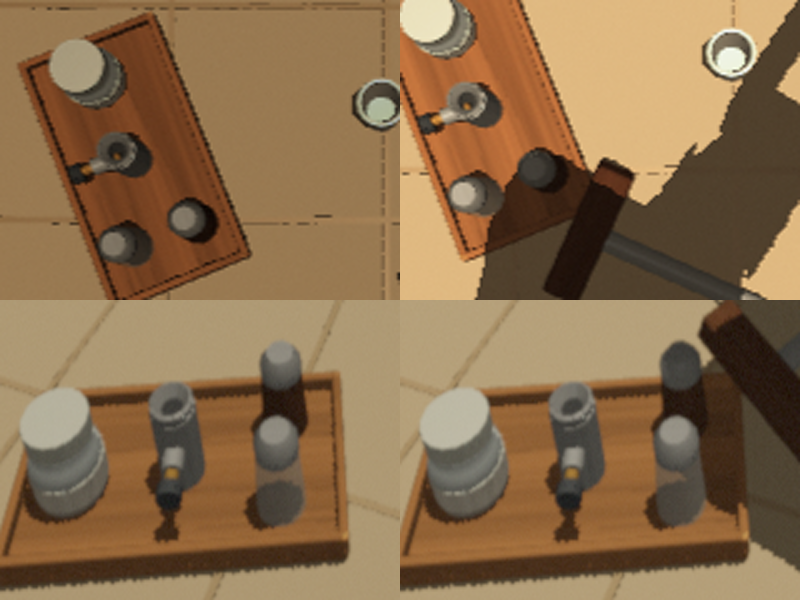

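Shakers and jar are unmoved, and the fallen decoy lies clear of the holder. Going on to the grasp.

```bash
python3 -c "
from h import *
delta([548.5,-177.5,146.5],3.425)"
```

```text
at [ 551.  -180.3  241.2] [ 3.1408e+00 -4.0000e-04 -2.8386e+00] F [0.7 0.6 0.8] t 3.05 gap 85.3
 cm [0.154 0.332 9.47 ] rot [ 0.0007 -0.0004  0.0195] target-frame cm [0.164 0.336 9.47 ]
```

servo_tool:
  plan:
    - {"translation":[0.15,0.33,0],"angular":[0,0,0.02],"jaw":-1}
    - {"translation":[0,0,2.5],"angular":[0,0,0],"jaw":-1}
    - {"translation":[0,0,2.5],"angular":[0,0,0],"jaw":-1}
    - {"translation":[0,0,2.4],"angular":[0,0,0],"jaw":-1}
    - {"translation":[0,0,2.1],"angular":[0,0,0],"jaw":-1}
    - {"translation":[0,0,0],"angular":[0,0,0],"jaw":0.3}
    - {"translation":[0,0,0],"angular":[0,0,0],"jaw":0.3}
    - {"translation":[0,0,0],"angular":[0,0,0],"jaw":0.5}
    - {"translation":[0,0,0],"angular":[0,0,0],"jaw":0.5}
  force: 60

```text
clock: 3.8
tool_pos: [550.0, -179.3, 148.0]
tool_rot: [-3.139, 0.002, -2.86]
force: [-0.2, 0.1, -0.2]
finger_gap: 38.7
gripper_force: 0.0
```

servo_tool:
  plan:
    - {"translation":[0,0,0],"angular":[0,0,0],"jaw":0.8}
    - {"translation":[0,0,0],"angular":[0,0,0],"jaw":1}
    - {"translation":[0,0,0],"angular":[0,0,0],"jaw":1}
    - {"translation":[0,0,0],"angular":[0,0,0],"jaw":1}
    - {"translation":[0,0,0],"angular":[0,0,0],"jaw":1}
    - {"translation":[0,0,0],"angular":[0,0,0],"jaw":1}
  force: 60

```text
clock: 4.3
tool_pos: [549.5, -179.3, 147.8]
tool_rot: [-3.14, 0.002, -2.861]
force: [-0.8, 1.7, 6.1]
finger_gap: 17.2
gripper_force: 59.8
```

```bash
python3 - <<'E'
from h import *
delta([548.5,-177.5,146.5],3.425); print(bot.get_obs()['gripper_force'],bot.get_obs()['ft_torque'])
c=bot.calibration('wrist'); im=bot.get_image('wrist')[:,:,::-1]; np.save('cw3.npy',c,allow_pickle=True);cv2.imwrite('pics/w3.png',im)
s=bot.get_image('side')[:,:,::-1];cv2.imwrite('pics/s3.png',s)
cv2.imwrite('pics/v3.png',np.hstack([cv2.resize(im[120:400,180:460],(400,400)),cv2.resize(s[80:230,245:395],(400,400),interpolation=cv2.INTER_CUBIC)]))
E
```

```text
at [ 549.5 -179.3  147.8] [-3.1403e+00  2.1000e-03 -2.8612e+00] F [-0.8  1.7  6.1] t 4.3 gap 17.2
 cm [0.051 0.202 0.132] rot [-0.0013  0.0021 -0.003 ] target-frame cm [0.05  0.202 0.133]
59.83397305011749 [ 0.33018059  0.05893565 -0.00062634]
```

View pics/v3.png

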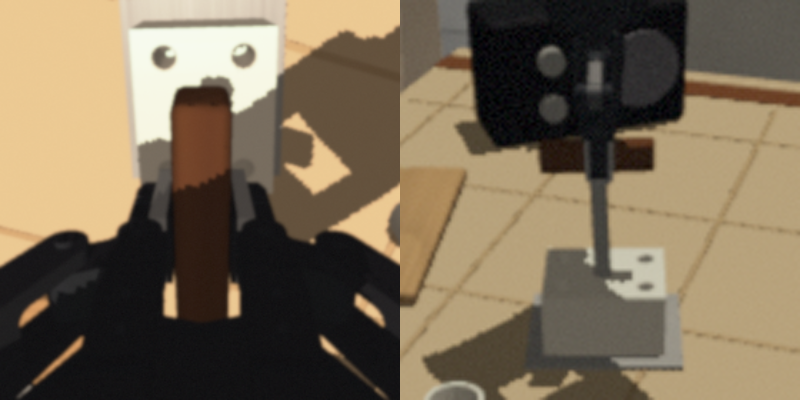

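servo_tool:
  plan:
    - {"translation":[0,0,-0.5],"angular":[0,0,0],"jaw":1}
    - {"translation":[0,0,-1],"angular":[0,0,0],"jaw":1}
    - {"translation":[0,0,-1.5],"angular":[0,0,0],"jaw":1}
    - {"translation":[0,0,-1.5],"angular":[0,0,0],"jaw":1}
    - {"translation":[0,0,-1.5],"angular":[0,0,0],"jaw":1}
    - {"translation":[0,0,-1.5],"angular":[0,0,0],"jaw":1}
    - {"translation":[0,0,-1.5],"angular":[0,0,0],"jaw":1}
    - {"translation":[0,0,-1.5],"angular":[0,0,0],"jaw":1}
    - {"translation":[0,0,0],"angular":[0,0,0],"jaw":1}
    - {"translation":[0,0,0],"angular":[0,0,0],"jaw":1}
  force: 80

```text
clock: 5.23
tool_pos: [548.9, -179.3, 252.1]
tool_rot: [-3.14, 0.001, -2.861]
force: [0.4, -0.3, -3.7]
finger_gap: 16.6
gripper_force: 78.2
```

```bash
python3 - <<'E'
from h import *
c=np.load('cw3.npy',allow_pickle=True).item()
e=plane(c,(320.7,183),177); T=Ro.from_euler('xyz',[np.pi,0,3.425]); print('end in tool',T.inv().apply(e-np.array([549.5,-179.3,147.8])))
delta([553,225.5,250],3.536); print(bot.get_obs()['ft_torque'],bot.get_obs()['joints'])
s=bot.get_image('side')[:,:,::-1];cv2.imwrite('pics/s4.png',s)
cs=bot.calibration('side'); p=bot.get_obs()['tool_pos']
for dz in(18.7,-20,-70,-131.3): print(dz,proj(cs,p+[0,0,dz]))
E
```

```text
end in tool [ 46.52194615   0.1216035  -29.2       ]
at [ 548.9 -179.3  252.1] [-3.1403e+00  1.1000e-03 -2.8609e+00] F [ 0.4 -0.3 -3.7] t 5.2333 gap 16.6
 cm [-11.605  38.784   0.167] rot [-0.0014  0.001  -0.1138] target-frame cm [-15.933  37.215   0.206]
[ 0.04063666  0.02808952 -0.00478168] [-5.09086140e-01  4.38942894e-01  1.53208436e+00 -1.49620987e-04
  1.16883511e+00 -2.36047489e+00]
18.7 [319.49452163  87.42195882]
-20 [319.76160049 106.71161902]
-70 [320.08599968 130.14121661]
-131.3 [320.45501555 156.7932358 ]
```

servo_tool:
  plan:
    - {"translation":[0,0,0],"angular":[0,0,-0.114],"jaw":1}
    - {"translation":[-0.8,1.86,0],"angular":[0,0,0],"jaw":1}
    - {"translation":[-1.6,3.72,0],"angular":[0,0,0],"jaw":1}
    - {"translation":[-1.6,3.72,0],"angular":[0,0,0],"jaw":1}
    - {"translation":[-1.6,3.72,0],"angular":[0,0,0],"jaw":1}
    - {"translation":[-1.6,3.72,0],"angular":[0,0,0],"jaw":1}
    - {"translation":[-1.6,3.72,0],"angular":[0,0,0],"jaw":1}
    - {"translation":[-1.6,3.72,0],"angular":[0,0,0],"jaw":1}
    - {"translation":[-1.6,3.72,0],"angular":[0,0,0],"jaw":1}
    - {"translation":[-1.6,3.72,0],"angular":[0,0,0],"jaw":1}

```text
clock: 6.12
tool_pos: [551.3, 166.8, 249.7]
tool_rot: [3.141, -0.003, -2.747]
force: [0.7, -0.4, -2.2]
finger_gap: 17.0
gripper_force: 78.3
```

servo_tool:
  plan:
    - {"translation":[-1.6,3.72,0],"angular":[0,0,0],"jaw":1}
    - {"translation":[-0.75,1.86,0],"angular":[0,0,0],"jaw":1}
    - {"translation":[0,0,0],"angular":[0,0,0],"jaw":1}
    - {"translation":[0,0,0],"angular":[0,0,0],"jaw":1}
    - {"translation":[0,0,0],"angular":[0,0,0],"jaw":1}

```text
clock: 6.53
tool_pos: [552.2, 224.9, 250.0]
tool_rot: [-3.141, -0.003, -2.747]
force: [-0.4, -1.1, -3.2]
finger_gap: 16.8
gripper_force: 78.6
```

```bash
python3 - <<'E'
from h import *
delta([553,225.5,226],3.536)
s=bot.get_image('side')[:,:,::-1];cv2.imwrite('pics/s5.png',s)
w=bot.get_image('wrist')[:,:,::-1];cv2.imwrite('pics/w5.png',w)
a=cv2.resize(s[200:360,150:310],(400,400),interpolation=cv2.INTER_CUBIC); b=cv2.resize(w[120:320,220:420],(400,400))
cv2.imwrite('pics/v5.png',np.hstack([a,b]))
cs=bot.calibration('side'); p=bot.get_obs()['tool_pos']
for dz in(18.7,-20,-70,-131.3): print(dz,proj(cs,p+[0,0,dz]))
E
```

```text
at [552.2 224.9 250. ] [-3.1414e+00 -3.0000e-03 -2.7467e+00] F [-0.4 -1.1 -3.2] t 6.5333 gap 16.8
 cm [-0.108  0.022  2.398] rot [-0.0002 -0.003   0.0005] target-frame cm [-0.101  0.022  2.399]
18.7 [202.25362679 197.25538994]
-20 [207.94766194 224.28940296]
-70 [214.59033957 255.8273596 ]
-131.3 [221.8048573  290.08028592]
```

View pics/v5.png

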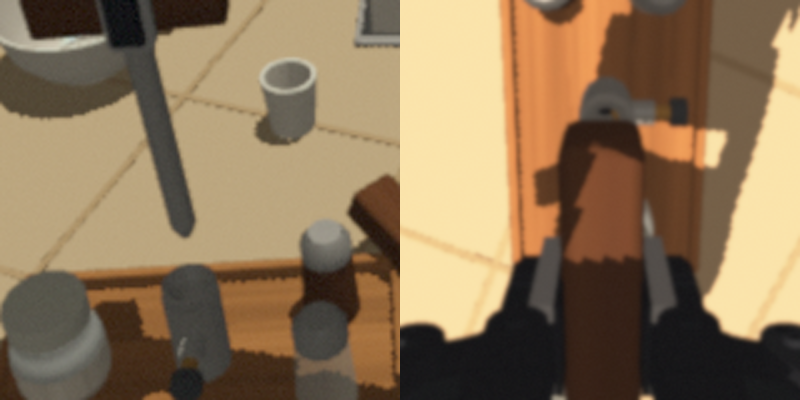

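Side view: rod foot at (222.8,293.2), just above the mouth at (226,314). Wrist view: handle (322) and mouth (322.7) columns line up. I'll check the remaining offset along the caddy.

```bash
python3 - <<'E'
from h import *
cs=bot.calibration('side')
# relative: foot seen at z~118.7, mouth at 80, same camera
f=plane(cs,(222.8,293.0),118.7); m=plane(cs,(226,314.3),80)
d=m-f; print('mouth-foot world',d[:2],'foot',f)
T=Ro.from_euler('xyz',[np.pi,0,3.536]); print('tool xy mm',T.inv().apply([d[0],d[1],0]))
E
```

```text
mouth-foot world [-0.40574896  3.17961824] foot [549.13605094 227.9324581  118.7       ]
tool xy mm [-8.47206251e-01  3.09141487e+00  3.78589133e-16]
```

servo_tool:
  plan:
    - {"translation":[-0.1,0.1,0],"angular":[0,0,0],"jaw":1}
    - {"translation":[0,0,1.2],"angular":[0,0,0],"jaw":1}
    - {"translation":[0,0,1.2],"angular":[0,0,0],"jaw":1}
    - {"translation":[0,0,1.0],"angular":[0,0,0],"jaw":1}
    - {"translation":[0,0,0.3],"angular":[0,0,0],"jaw":1}
    - {"translation":[0,0,0],"angular":[0,0,0],"jaw":1}

```text
clock: 7.13
tool_pos: [552.9, 226.2, 213.2]
tool_rot: [3.141, -0.003, -2.748]
force: [-0.5, -0.2, -2.6]
finger_gap: 17.0
gripper_force: 78.5
```

servo_tool:
  plan:
    - {"translation":[0,0,0.2],"angular":[0,0,0],"jaw":1}
    - {"translation":[0,0,0.2],"angular":[0,0,0],"jaw":1}
    - {"translation":[0,0,0],"angular":[0,0,0],"jaw":1}

```text
clock: 7.38
tool_pos: [553.7, 226.9, 210.5]
tool_rot: [-3.141, 0.0, -2.747]
force: [-1.1, -0.3, -2.7]
finger_gap: 16.7
gripper_force: 78.5
```

servo_tool:
  plan:
    - {"translation":[0,0,0.2],"angular":[0,0,0],"jaw":1}
    - {"translation":[0,0,0.2],"angular":[0,0,0],"jaw":1}
    - {"translation":[0,0,0],"angular":[0,0,0],"jaw":1}

```text
clock: 7.63
tool_pos: [553.3, 226.9, 206.1]
tool_rot: [3.142, -0.0, -2.747]
force: [1.4, 0.0, -2.8]
finger_gap: 17.1
gripper_force: 78.5
```

servo_tool:
  plan:
    - {"translation":[0,0,0.15],"angular":[0,0,0],"jaw":1}
    - {"translation":[0,0,0.15],"angular":[0,0,0],"jaw":1}
    - {"translation":[0,0,0],"angular":[0,0,0],"jaw":1}

```text
clock: 7.88
tool_pos: [553.3, 226.9, 203.0]
tool_rot: [3.141, -0.001, -2.747]
force: [0.3, 0.1, -2.9]
finger_gap: 16.9
gripper_force: 78.5
```

servo_tool:
  plan:
    - {"translation":[0,0,0.15],"angular":[0,0,0],"jaw":1}
    - {"translation":[0,0,0],"angular":[0,0,0],"jaw":1}

```text
clock: 8.05
tool_pos: [553.4, 226.9, 201.5]
tool_rot: [3.142, -0.0, -2.747]
force: [-0.6, -0.0, -2.8]
finger_gap: 16.7
gripper_force: 78.5
```

Foot at about z 70 with no side force. Continuing in small steps.

servo_tool:
  plan:
    - {"translation":[0,0,0.15],"angular":[0,0,0],"jaw":1}
    - {"translation":[0,0,0.15],"angular":[0,0,0],"jaw":1}
    - {"translation":[0,0,0],"angular":[0,0,0],"jaw":1}

```text
clock: 8.3
tool_pos: [553.4, 226.9, 198.4]
tool_rot: [3.142, -0.0, -2.747]
force: [0.5, -0.3, -2.9]
finger_gap: 16.6
gripper_force: 78.6
```

servo_tool:
  plan:
    - {"translation":[0,0,0.15],"angular":[0,0,0],"jaw":1}
    - {"translation":[0,0,0.15],"angular":[0,0,0],"jaw":1}
    - {"translation":[0,0,0],"angular":[0,0,0],"jaw":1}

```text
clock: 8.55
tool_pos: [553.9, 226.9, 195.7]
tool_rot: [-3.141, 0.001, -2.747]
force: [0.8, -0.1, -3.0]
finger_gap: 16.8
gripper_force: 78.5
```

servo_tool:
  plan:
    - {"translation":[0,0,0.15],"angular":[0,0,0],"jaw":1}
    - {"translation":[0,0,0.15],"angular":[0,0,0],"jaw":1}
    - {"translation":[0,0,0],"angular":[0,0,0],"jaw":1}

```text
clock: 8.8
tool_pos: [553.9, 226.9, 192.7]
tool_rot: [-3.141, 0.001, -2.747]
force: [0.8, -0.1, -3.4]
finger_gap: 16.9
gripper_force: 78.5
```

servo_tool:
  plan:
    - {"translation":[0,0,0.15],"angular":[0,0,0],"jaw":1}
    - {"translation":[0,0,0.15],"angular":[0,0,0],"jaw":1}
    - {"translation":[0,0,0.15],"angular":[0,0,0],"jaw":1}
    - {"translation":[0,0,0],"angular":[0,0,0],"jaw":1}

```text
clock: 9.13
tool_pos: [553.8, 226.9, 188.1]
tool_rot: [-3.141, 0.001, -2.747]
force: [2.5, -0.4, -3.8]
finger_gap: 16.7
gripper_force: 78.4
```

servo_tool:
  plan:
    - {"translation":[0,0,0.15],"angular":[0,0,0],"jaw":1}
    - {"translation":[0,0,0.15],"angular":[0,0,0],"jaw":1}
    - {"translation":[0,0,0.15],"angular":[0,0,0],"jaw":1}
    - {"translation":[0,0,0],"angular":[0,0,0],"jaw":1}

```text
clock: 9.47
tool_pos: [553.7, 226.9, 183.6]
tool_rot: [-3.141, 0.0, -2.747]
force: [1.8, 0.2, -3.9]
finger_gap: 16.6
gripper_force: 78.4
```

servo_tool:
  plan:
    - {"translation":[0,0,0.15],"angular":[0,0,0],"jaw":1}
    - {"translation":[0,0,0.15],"angular":[0,0,0],"jaw":1}
    - {"translation":[0,0,0.15],"angular":[0,0,0],"jaw":1}
    - {"translation":[0,0,0.15],"angular":[0,0,0],"jaw":1}
    - {"translation":[0,0,0],"angular":[0,0,0],"jaw":1}

```text
clock: 9.88
tool_pos: [553.9, 226.5, 177.8]
tool_rot: [-3.141, 0.001, -2.747]
force: [3.2, -1.4, -0.5]
finger_gap: 16.7
gripper_force: 78.7
```

servo_tool:
  plan:
    - {"translation":[0,0,0.1],"angular":[0,0,0],"jaw":1}
    - {"translation":[0,0,0.1],"angular":[0,0,0],"jaw":1}
    - {"translation":[0,0,0],"angular":[0,0,0],"jaw":1}

```text
clock: 10.13
tool_pos: [553.9, 226.6, 175.9]
tool_rot: [-3.141, 0.001, -2.747]
force: [3.3, -2.3, -0.4]
finger_gap: 16.9
gripper_force: 78.9
```

servo_tool:
  plan:
    - {"translation":[0,0,0.1],"angular":[0,0,0],"jaw":1}
    - {"translation":[0,0,0.1],"angular":[0,0,0],"jaw":1}

```text
clock: 10.3
tool_pos: [554.2, 226.7, 174.5]
tool_rot: [-3.141, 0.001, -2.747]
force: [2.5, -1.9, 6.6]
finger_gap: 16.6
gripper_force: 79.7
```

servo_tool:
  plan:
    - {"translation":[0,0,0.1],"angular":[0,0,0],"jaw":1}
    - {"translation":[0,0,0.1],"angular":[0,0,0],"jaw":1}

```text
clock: 10.47
tool_pos: [554.5, 226.8, 173.4]
tool_rot: [-3.14, 0.002, -2.747]
force: [1.4, -3.1, 10.7]
finger_gap: 16.4
gripper_force: 80.2
```

servo_tool:
  plan:
    - {"translation":[0,0,0.1],"angular":[0,0,0],"jaw":1}
    - {"translation":[0,0,0.1],"angular":[0,0,0],"jaw":1}

```text
clock: 10.63
tool_pos: [554.6, 226.9, 172.1]
tool_rot: [-3.14, 0.003, -2.747]
force: [1.5, -2.7, 14.7]
finger_gap: 16.5
gripper_force: 80.9
```

servo_tool:
  plan:
    - {"translation":[0,0,0.1],"angular":[0,0,0],"jaw":1}
    - {"translation":[0,0,0.1],"angular":[0,0,0],"jaw":1}

```text
clock: 10.8
tool_pos: [554.4, 226.8, 169.6]
tool_rot: [-3.14, 0.002, -2.747]
force: [1.9, -2.9, 8.1]
finger_gap: 16.5
gripper_force: 79.9
```

servo_tool:
  plan:
    - {"translation":[0,0,0.1],"angular":[0,0,0],"jaw":1}
    - {"translation":[0,0,0.1],"angular":[0,0,0],"jaw":1}

```text
clock: 10.97
tool_pos: [554.3, 226.8, 167.4]
tool_rot: [-3.14, 0.002, -2.746]
force: [0.7, -3.4, 11.6]
finger_gap: 16.7
gripper_force: 80.5
```

servo_tool:
  plan:
    - {"translation":[0,0,0.1],"angular":[0,0,0],"jaw":1}
    - {"translation":[0,0,0.1],"angular":[0,0,0],"jaw":1}
    - {"translation":[0,0,0.1],"angular":[0,0,0],"jaw":1}

```text
clock: 11.22
tool_pos: [554.3, 226.8, 164.4]
tool_rot: [-3.14, 0.002, -2.747]
force: [1.9, -3.2, 12.6]
finger_gap: 16.8
gripper_force: 80.4
```

servo_tool:
  plan:
    - {"translation":[0,0,0.1],"angular":[0,0,0],"jaw":1}
    - {"translation":[0,0,0.1],"angular":[0,0,0],"jaw":1}
    - {"translation":[0,0,0.1],"angular":[0,0,0],"jaw":1}

```text
clock: 11.47
tool_pos: [554.3, 226.8, 161.5]
tool_rot: [-3.14, 0.002, -2.747]
force: [0.8, -3.4, 11.7]
finger_gap: 16.6
gripper_force: 80.4
```

servo_tool:
  plan:
    - {"translation":[0,0,0.1],"angular":[0,0,0],"jaw":1}
    - {"translation":[0,0,0.1],"angular":[0,0,0],"jaw":1}

```text
clock: 11.63
tool_pos: [554.3, 226.8, 159.5]
tool_rot: [-3.14, 0.002, -2.747]
force: [1.1, -2.5, 11.7]
finger_gap: 16.5
gripper_force: 80.6
```

servo_tool:
  plan:
    - {"translation":[0,0,0.1],"angular":[0,0,0],"jaw":1}
    - {"translation":[0,0,0.1],"angular":[0,0,0],"jaw":1}

```text
clock: 11.8
tool_pos: [554.2, 226.7, 157.5]
tool_rot: [-3.14, 0.002, -2.747]
force: [-0.1, -3.0, 9.2]
finger_gap: 16.6
gripper_force: 80.4
```

servo_tool:
  plan:
    - {"translation":[0,0,0.05],"angular":[0,0,0],"jaw":1}
    - {"translation":[0,0,0.05],"angular":[0,0,0],"jaw":1}

```text
clock: 11.97
tool_pos: [554.2, 226.8, 156.6]
tool_rot: [-3.14, 0.002, -2.747]
force: [1.4, -2.6, 12.6]
finger_gap: 16.7
gripper_force: 80.6
```

servo_tool:
  plan:
    - {"translation":[0,0,0.05],"angular":[0,0,0],"jaw":1}
    - {"translation":[0,0,0.05],"angular":[0,0,0],"jaw":1}

```text
clock: 12.13
tool_pos: [554.2, 226.7, 155.7]
tool_rot: [-3.14, 0.002, -2.747]
force: [0.9, -2.8, 10.7]
finger_gap: 17.1
gripper_force: 80.5
```

servo_tool:
  plan:
    - {"translation":[0,0,0.05],"angular":[0,0,0],"jaw":1}

```text
clock: 12.22
tool_pos: [554.3, 226.8, 155.3]
tool_rot: [-3.14, 0.002, -2.747]
force: [1.1, -3.9, 9.1]
finger_gap: 17.1
gripper_force: 80.5
```

servo_tool:
  plan:
    - {"translation":[0,0,0.05],"angular":[0,0,0],"jaw":1}

```text
clock: 12.3
tool_pos: [554.3, 226.8, 154.9]
tool_rot: [-3.14, 0.002, -2.747]
force: [-0.1, -2.9, 14.4]
finger_gap: 16.8
gripper_force: 80.8
```

servo_tool:
  plan:
    - {"translation":[0,0,0.03],"angular":[0,0,0],"jaw":1}

```text
clock: 12.38
tool_pos: [554.3, 226.8, 154.9]
tool_rot: [-3.14, 0.002, -2.747]
force: [-0.9, -4.1, 14.5]
finger_gap: 16.5
gripper_force: 80.9
```

servo_tool:
  plan:
    - {"translation":[0,0,0.03],"angular":[0,0,0],"jaw":1}

```text
clock: 12.47
tool_pos: [554.3, 226.8, 154.8]
tool_rot: [-3.14, 0.002, -2.747]
force: [-0.3, -3.6, 15.8]
finger_gap: 16.8
gripper_force: 81.0
```

servo_tool:
  plan:
    - {"translation":[0,0,0.02],"angular":[0,0,0],"jaw":1}

```text
clock: 12.55
tool_pos: [554.3, 226.8, 154.8]
tool_rot: [-3.14, 0.002, -2.747]
force: [-0.8, -3.2, 16.5]
finger_gap: 16.4
gripper_force: 81.1
```

servo_tool:
  plan:
    - {"translation":[0,0,0.04],"angular":[0,0,0],"jaw":1}

```text
clock: 12.63
tool_pos: [554.4, 226.8, 154.8]
tool_rot: [-3.14, 0.003, -2.746]
force: [-1.2, -4.1, 20.8]
finger_gap: 17.0
gripper_force: 81.5
```

servo_tool:
  plan:
    - {"translation":[0,0,0.04],"angular":[0,0,0],"jaw":1}

```text
clock: 12.72
tool_pos: [554.5, 226.9, 154.8]
tool_rot: [-3.14, 0.003, -2.746]
force: [-1.5, -4.0, 22.0]
finger_gap: 17.0
gripper_force: 81.8
```

servo_tool:
  plan:
    - {"translation":[0,0,0.03],"angular":[0,0,0],"jaw":1}

```text
clock: 12.8
tool_pos: [554.5, 226.9, 154.7]
tool_rot: [-3.14, 0.003, -2.746]
force: [-2.4, -4.7, 22.8]
finger_gap: 17.2
gripper_force: 81.9
```

The foot has met the hard floor: z stays at 154.8 while the force rises, and the foot works out at 22.0 mm. Relaxing and releasing.

servo_tool:
  plan:
    - {"translation":[0,0,-0.1],"angular":[0,0,0],"jaw":1}
    - {"translation":[0,0,0],"angular":[0,0,0],"jaw":0.5}
    - {"translation":[0,0,0],"angular":[0,0,0],"jaw":0}
    - {"translation":[0,0,0],"angular":[0,0,0],"jaw":-0.5}
    - {"translation":[0,0,0],"angular":[0,0,0],"jaw":-1}
    - {"translation":[0,0,0],"angular":[0,0,0],"jaw":-1}
    - {"translation":[0,0,0],"angular":[0,0,0],"jaw":-1}
    - {"translation":[0,0,0],"angular":[0,0,0],"jaw":-1}
    - {"translation":[0,0,0],"angular":[0,0,0],"jaw":-1}
  force: 20

```text
clock: 13.55
tool_pos: [553.4, 227.0, 151.7]
tool_rot: [3.141, -0.0, -2.747]
force: [-0.6, 0.5, 0.7]
finger_gap: 85.6
gripper_force: 0.0
```

servo_tool:
  plan:
    - {"translation":[0,0,-1],"angular":[0,0,0],"jaw":-1}
    - {"translation":[0,0,-2],"angular":[0,0,0],"jaw":-1}
    - {"translation":[0,0,-3],"angular":[0,0,0],"jaw":-1}
    - {"translation":[0,0,-3],"angular":[0,0,0],"jaw":-1}
    - {"translation":[0,0,-3],"angular":[0,0,0],"jaw":-1}
    - {"translation":[0,0,0],"angular":[0,0,0],"jaw":-1}
    - {"translation":[0,0,0],"angular":[0,0,0],"jaw":-1}

```text
clock: 14.13
tool_pos: [554.8, 227.3, 275.1]
tool_rot: [-3.14, 0.006, -2.747]
force: [-0.4, 0.6, -0.1]
finger_gap: 85.5
gripper_force: 0.0
```

```bash
python3 - <<'E'
from h import *
s=bot.get_image('side')[:,:,::-1];cw=bot.calibration('wrist');w=bot.get_image('wrist')[:,:,::-1]
cv2.imwrite('pics/w6.png',w)
a=cv2.resize(s[200:400,100:340],(400,333),interpolation=cv2.INTER_CUBIC); b=cv2.resize(w[60:300,200:488],(400,333))
cv2.imwrite('pics/v6.png',np.hstack([a,b]))
cs=bot.calibration('side')
for z in(160,172,184): print(z,proj(cs,[553.5,226.5,z]),proj(cw,[553.5,226.5,z]))
im=w.astype(int); r=im[:,280:370]
m=((r[...,2]-r[...,0]>15)&(r.max(2)<130)&(r[...,0]<50)).astype(np.uint8);m[:80]=0;m[300:]=0
k=max(cv2.findContours(m,0,1)[0],key=cv2.contourArea)+[280,0]
R=cv2.minAreaRect(np.array([plane(cw,p,184)[:2] for p in k[:,0].astype(float)],np.float32));print(R,bot.get_obs()['force'])
E
```

```text
160 [215.66468685 268.90807715] [320.33148734 194.95074137]
172 [214.18106432 261.96828798] [320.30852391 198.85446059]
184 [212.65821397 254.84500684] [320.28338366 203.12823101]
((529.444091796875, 219.48110961914062), (138.66455078125, 71.7774887084961), 22.458560943603516) [ 0.08911702  0.361665   -1.14472623]
```

View pics/v6.png

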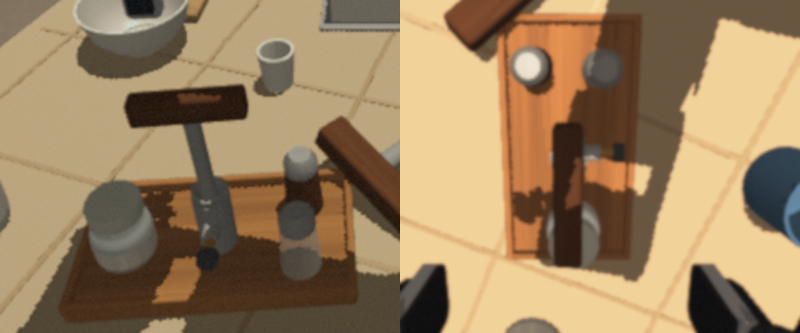

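The post stands in the holder with its handle parallel to the caddy's long side. In the side view the handle centre is at about (212,263), against (214,262) predicted for a fully home post. The shakers, jar and egg cup are in place.

```bash
python3 -c "
from rig import bot
print(bot.hand_in())"
```

```text
the job is handed in; nothing more can be done
None
```

The post stands fully home in the caddy's holder, gripped by the plunger, with its handle in line with the long side, and the job is handed in (pressing peaked at about 23 N; shakers, jar and egg cup unmoved); but both look-alike posts toppled early on, probably swept by my arm, and the larger brown one now leans on the caddy's corner.

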